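# Weigh the small bottle from behind the tall ones

## Task

First move the three tall bottles out of the white tray and park them all on the green mat, leaving the small brown bottle in the tray. Then stand the small bottle on the middle of the balance pan, and only after that put each tall bottle back on the very pad of the white tray where it stood at the start. Keep every bottle upright, and leave the beaker and the metal dish alone.

Things in the scene. Friction and masses are not known exactly. Their poses are not given: they have to be found in the camera images.
- blue_bottle: clear tall bottle with a blue screw cap, upright and loose, 0.2 to 0.4 kg. Body 68 mm diameter up to z 118 mm, cap 40 mm diameter, top at 135 mm. Origin: centre of the underside, z up along the bottle.
- black_bottle: brown (amber) tall bottle with a black screw cap, upright and loose, 0.15 to 0.3 kg. Body 62 mm diameter up to z 105 mm, cap 38 mm diameter, top at 120 mm. Origin: centre of the underside, z up along the bottle.
- red_bottle: white tall bottle with a red screw cap, upright and loose, 0.12 to 0.24 kg. Body 60 mm diameter up to z 88 mm, cap 36 mm diameter, top at 100 mm. Origin: centre of the underside, z up along the bottle.
- small_bottle: small brown bottle with a white cap, upright and loose, 0.05 kg. Body 38 mm diameter up to z 54 mm (it is straight-sided to about 40 mm), cap 23 mm diameter, top at 62 mm. It stands in the middle of the back of the white tray, with a tall bottle close (4 to 8 mm) to its left, to its right and in front. Origin: centre of the underside, z up along the bottle.
- caddy: low white tray, 138 (x) by 198 (y) mm, fixed; floor 8 mm, thin rim 13 mm above its underside. A dark round pad lies under each bottle, centred at (x, y) = (27, 0) mm for the small bottle and (-30, 0), (27, 57), (27, -57) mm for the tall ones (any of them on any of these). Origin: centre of the underside; x points away from the robot, turned at most 0.06 rad.
- mat: flat green parking mat, 90 (x) by 240 (y) mm, 6 mm thick, fixed; it lies in front of the white tray or behind it. Origin: centre of the underside; turned at most 0.06 rad, the long side along y. The syringe pump (about 0.13 m high) stands close to its left (+y) end.
- pan (a point): centre of the top face of the round steel pan (80 mm diameter) of the white laboratory balance; the pan's top is 43 mm above the worktop. The balance (116 x 110 mm, 35 mm high, fixed) stands left of the syringe pump, in front of a tall instrument whose door frame leans out over the back of the worktop there: come to it from the front right, not from over the instrument.
- glass_beaker: 100 ml glass beaker, 53 mm diameter, 66 mm high, loose, stands behind the work; a bystander to leave alone. Origin: centre of the underside.
- parts_dish: round shallow metal dish, 69 mm diameter, 12 mm high, loose, lies behind the work; a bystander to leave alone. Origin: centre of the underside.
Not all that is in view belongs to the job. What is shaped like the small_bottle but purple is not meant.

How it is judged:
On the way, in this order (a step that is already met when the one before it is completed fails the run):
1. all three tall bottles stand released on the green mat, the small bottle still stands in the white tray (x of blue_bottle in the frame of mat between -0.045 and 0.045 m and y of blue_bottle in the frame of mat between -0.12 and 0.12 m and z of blue_bottle in the frame of mat between 0.001 and 0.012 m and angle between each of blue_bottle, black_bottle, red_bottle's own z axis and vertical below 0.12 rad and linear speed of each of blue_bottle, black_bottle, red_bottle below 0.03 m/s and x of black_bottle in the frame of mat between -0.045 and 0.045 m and y of black_bottle in the frame of mat between -0.12 and 0.12 m and z of black_bottle in the frame of mat between 0.001 and 0.012 m and x of red_bottle in the frame of mat between -0.045 and 0.045 m and y of red_bottle in the frame of mat between -0.12 and 0.12 m and z of red_bottle in the frame of mat between 0.001 and 0.012 m and contact force between the fingers and blue_bottle below 0.1 N and contact force between the fingers and black_bottle below 0.1 N and contact force between the fingers and red_bottle below 0.1 N and x of small_bottle in the frame of caddy between -0.065 and 0.065 m and y of small_bottle in the frame of caddy between -0.09 and 0.09 m and z of small_bottle in the frame of caddy below 0.014 m), for 0.2 s.
2. the small bottle stands released on the middle of the balance pan while the tall bottles still stand on the mat (horizontal distance between small_bottle and pan below 0.015 m and z of small_bottle in the frame of pan between -0.005 and 0.006 m and angle between each of small_bottle, blue_bottle, black_bottle, red_bottle's own z axis and vertical below 0.12 rad and linear speed of each of small_bottle, blue_bottle, black_bottle, red_bottle below 0.03 m/s and x of blue_bottle in the frame of mat between -0.045 and 0.045 m and y of blue_bottle in the frame of mat between -0.12 and 0.12 m and z of blue_bottle in the frame of mat between 0.001 and 0.012 m and x of black_bottle in the frame of mat between -0.045 and 0.045 m and y of black_bottle in the frame of mat between -0.12 and 0.12 m and z of black_bottle in the frame of mat between 0.001 and 0.012 m and x of red_bottle in the frame of mat between -0.045 and 0.045 m and y of red_bottle in the frame of mat between -0.12 and 0.12 m and z of red_bottle in the frame of mat between 0.001 and 0.012 m and contact force between the fingers and small_bottle below 0.1 N), for 0.2 s.
At the end, for the whole second after the job is handed in: The small bottle stands upright on the balance pan, its centre within 15 mm of the pan's; each tall bottle stands upright within 15 mm of where it stood at the start; everything is released and at rest (horizontal distance between small_bottle and pan below 0.015 m and z of small_bottle in the frame of pan between -0.005 and 0.006 m and angle between each of small_bottle, blue_bottle, black_bottle, red_bottle's own z axis and vertical below 0.12 rad and linear speed of each of small_bottle, blue_bottle, black_bottle, red_bottle below 0.03 m/s and distance of each of blue_bottle, black_bottle, red_bottle from where it was at the start of the episode below 0.015 m); the robot touches nothing.
It fails at once if a bottle is tipped by more than about 30 degrees (angle between any of blue_bottle, black_bottle, red_bottle, small_bottle's own z axis and vertical above 0.5 rad).
It fails at once if the beaker or the metal dish is shifted by more than 20 mm (distance of any of glass_beaker, parts_dish from where it was at the start of the episode above 0.02 m).
It also fails if it takes over 125 s, if anything falls off the work surface, if the arm or the gripper's body presses on something with over 40 N, if the wrist force passes 120 N, or if a joint passes its speed limit or range.

## Robot

A 6-joint arm with a two-finger parallel gripper is mounted at the origin on a cart in front of the work surface, level with it; the furniture and walls round the work are solid. World frame = base frame: x ahead of the robot, y to its left, z up, the work surface at z = 0. Lengths are in m, angles in rad, forces in N, time in s.
With the tool pointing down it reaches from about 0.25 to 0.725 m from the base axis. Payload 4 kg.
Tool frame: the origin (TCP) lies at the very end of the fingers, on their centre line; the grasp point (between the pads) lies 19 mm behind it; z points along the fingers, y is the line along which they close (so a half turn about z gives the same grasp; the last joint's range is limited). The gripper opens to 85 mm and grips with 20 to 120 N. Pads are 22 mm wide; open, the fingers measure 114 mm over their backs; the gripper's body (76 mm by 85 mm) begins 54 mm behind the grasp point. The pads swing forward as they close: fully open they stand 13 mm farther back than shut.
Start: joints at [-1.247, 0.241, 0.005, 1.335, 0, 1.571], TCP at [0.159, -0.474, 0.231] pointing down, gripper open.
Joint ranges: [-2.72, 2.72], [-1.05, 1.87], [-1.09, 1.28], [-1.99, 2.15], [-1.42, 1.44], [-3.14, 3.14]. Speed limits (rad/s): [2.79, 2.79, 3.14, 3.14, 3.14, 3.14].

## Interface

Orientations are given as a unit quaternion [x, y, z, w].
In Python, from workcell import bot, vision, workorder gives the robot as it stands.
- The arm moves only by the shell command python3 -m creep 'ROWS' [OPENING]. ROWS is JSON, a list of rows, each a list of 2 entries, a list of its own where there are three numbers: the shift along the tool's x, y, z in mm, then the turn, a rotation vector about the tool's x, y, z in rad. In form: [[[dx, dy, dz], [wx, wy, wz]], ...]. A call has 1 to 12 rows; each row shifts and turns the commanded pose from where the row before left it, along the tool's axes as they then stand; what a row does not reach is not made up. A row lasts 1/8 s, in which the tool goes at most 62.5 mm and 10.7 degrees, less where a joint would pass 70% of its speed; a pose out of reach is approached as far as the arm can. A call is refused whole if a number of a shift passes 62.5 or a number of a turn 0.188, either way. A call with a gripper value outside its range is refused whole. OPENING is the finger opening in mm, from 0 to 85.4, set as the call begins (- or left out, the last holds). The fingers move at their own pace and stop on an object; the grip force is fixed at half the most. Time passes only in rows, so rows that do not move let the fingers close. It gives the time, the measured TCP pose, the force, the opening and the grip force at its end, in the units of the state.
- bot.get_obs(): the state, without advancing time (a new reading comes with each control period).
- vision.camera(name): name is "side" or "top" or "wrist"; returns a dict with "image" (400x640x3 uint8, blue, green, red), "z_map" (400x640 float32, m along the optical axis (not along the pixel's ray), 0 where there is no reading), "K" (3x3 intrinsics, pixels), "rvec" (rotation vector, rad) and "tvec" (3), from world to camera coordinates, as OpenCV has them; the wrist camera has in their place "tool_from_camera" (4x4, takes a point from camera to tool coordinates, whose origin is the TCP and whose axes are the flange's). Camera axes: x right, y down, z forward; pixel columns grow to the right and rows downward; lengths in m; the calibration is good to about 2 mm. A picture is of the moment at which its call begins: read the wrist's pose just before it.
- workorder.job_done(): hands the job in; it is judged then, once.
Trained networks look in a picture, given as the dict that the camera call returned (one of the last four; its "shot" number tells which), for a name from the list of things; names that differ only in an ending like _2 or _b are one class to them, and where a whole thing is asked for, a point or a joint stands for the part that bears it (a point fixed in the world has none). Each returns a list of dicts, best first, with "score" (0 to 1); they miss things now and then, are a little off and sometimes report something else, mostly with a low value. They report only what shows in the picture. A call takes as long as a camera call. They do not tell look-alikes from the thing itself.
- vision.spot_in(picture, query): "position" ([column, row] in pixels, amid what is visible of it).
- vision.place_of(picture, query): "position" ([column, row] in pixels: a listed point, or the origin of a listed thing).
The state is a dict: "clock": time; "joint_pos": joint angles; "joint_vel": joint speeds; "tau": joint torques, N m; "eef_pos": TCP position; "tool_rot": TCP orientation; "ft_force": force on the tool from outside, world axes, zero at the start; "ft_torque": the same for the moment, N m; "grip_width": finger opening in m; "grasp_force": force on a finger pad.
Only numpy, scipy, OpenCV 4.12 (cv2) and the standard library are available. Lean on these libraries where they do the work, as an engineer would, in place of code of your own. Each camera call takes 0.05 s, during which the arm holds its last target. There are 200 camera calls.

## Working session

There is one attempt and no reset: what is moved stays moved. The work goes in short steps, Python scripts to look and compute and a shell command to move; the robot and the scene stay as the last step left them, time stands still between calls to the robot, and variables do not carry over. Pictures are saved under pics/ and viewed, at most 14 in all, crops included, and the job is handed in when it is done.

```bash
mkdir -p pics; ls
cat > h.py <<'E'
import numpy as np, cv2
from workcell import bot, vision, workorder
from scipy.spatial.transform import Rotation as R
def pt(c,px,r=2):
    u,v=int(round(px[0])),int(round(px[1])); z=c['z_map'][max(v-r,0):v+r+1,max(u-r,0):u+r+1]; z=z[z>0]
    return np.full(3,np.nan) if z.size==0 else w(c,px,np.median(z))
def w(c,px,z):
    p=np.linalg.inv(c['K'])@[px[0],px[1],1]*z
    return cv2.Rodrigues(np.array(c['rvec'],float))[0].T@(p-np.array(c['tvec'],float).ravel())
def ray(c,px,h):
    "intersect pixel ray with plane z=h"
    a=w(c,px,0.);b=w(c,px,1.); return a+(b-a)*(h-a[2])/(b[2]-a[2])
def cloud(c):
    z=c['z_map'];v,u=np.mgrid[:400,:640]; P=np.stack([u,v,np.ones_like(u)],-1)@np.linalg.inv(c['K']).T*z[...,None]
    P=(P-np.array(c['tvec'],float).ravel())@cv2.Rodrigues(np.array(c['rvec'],float))[0]; P[z==0]=np.nan; return P
E
python3 - <<'E'
from h import *
o=bot.get_obs();print(o['eef_pos'],o['tool_rot'],o['clock'])
for n in('top','side'):
    c=vision.camera(n);cv2.imwrite(f'pics/{n}0.png',c['image'])
    for q in 'blue_bottle black_bottle red_bottle small_bottle caddy mat pan glass_beaker parts_dish'.split():
        for d in vision.place_of(c,q)[:2]:
            print(n,q,round(d['score'],2),np.round(d['position']),'ray0',np.round(ray(c,d['position'],0.043 if q=='pan' else 0.0 if q in('caddy','mat','glass_beaker','parts_dish') else .008),3))
E
```

```text
pics
[ 0.15888762 -0.4734238   0.23042396] [ 9.86922708e-01  1.61190913e-01 -1.64479284e-04 -1.01549520e-03] 0.0
top blue_bottle 0.94 [419. 267.] ray0 [ 0.409 -0.295  0.008]
top blue_bottle 0.64 [397. 242.] ray0 [ 0.474 -0.24   0.008]
top black_bottle 0.89 [438. 240.] ray0 [ 0.478 -0.346  0.008]
top red_bottle 0.68 [396. 243.] ray0 [ 0.471 -0.238  0.008]
top small_bottle 0.71 [342. 135.] ray0 [ 0.761 -0.098  0.008]
top small_bottle 0.49 [417. 242.] ray0 [ 0.473 -0.291  0.008]
top caddy 0.59 [418. 253.] ray0 [ 0.445 -0.295  0.   ]
top pan 0.92 [187. 250.] ray0 [0.454 0.293 0.043]
top glass_beaker 0.84 [376. 155.] ray0 [ 0.706 -0.189  0.   ]
top glass_beaker 0.67 [427. 199.] ray0 [ 0.587 -0.324  0.   ]
top parts_dish 0.87 [412. 150.] ray0 [ 0.722 -0.289  0.   ]
side blue_bottle 0.77 [259. 271.] ray0 [ 0.42  -0.296  0.008]
side blue_bottle 0.39 [366. 244.] ray0 [ 0.702 -0.179  0.008]
side black_bottle 0.93 [278. 282.] ray0 [ 0.467 -0.345  0.008]
side red_bottle 0.58 [281. 256.] ray0 [ 0.47  -0.231  0.008]
side small_bottle 0.75 [382. 235.] ray0 [ 0.761 -0.126  0.008]
side caddy 0.69 [272. 268.] ray0 [ 0.448 -0.274  0.   ]
side mat 0.74 [325. 277.] ray0 [ 0.578 -0.318  0.   ]
side pan 0.76 [277. 173.] ray0 [0.438 0.345 0.043]
side pan 0.56 [378. 267.] ray0 [ 0.697 -0.347  0.043]
side glass_beaker 0.72 [366. 245.] ray0 [ 0.706 -0.17   0.   ]
side glass_beaker 0.64 [281. 176.] ray0 [0.451 0.438 0.   ]
side parts_dish 0.66 [380. 271.] ray0 [ 0.714 -0.3    0.   ]
```

View pics/top0.png

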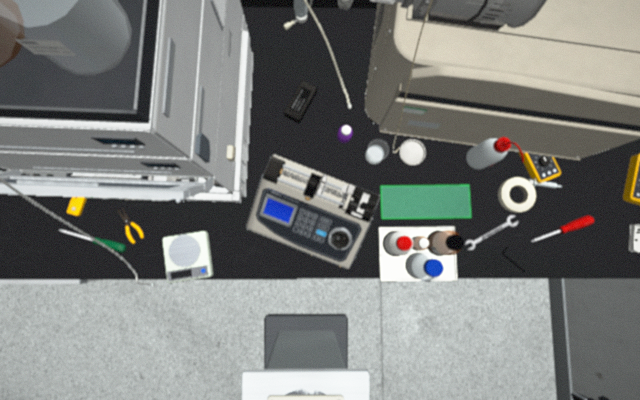

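View pics/side0.png

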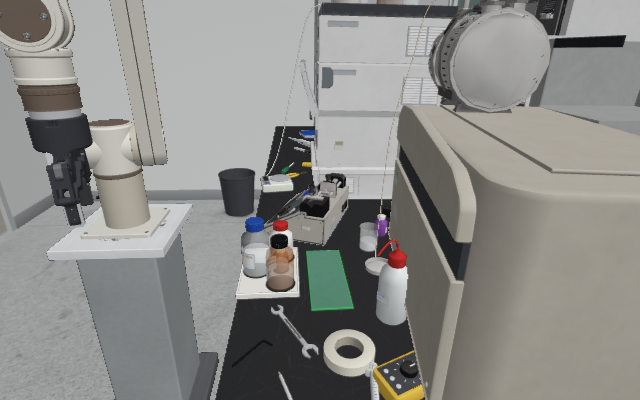

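The top view shows the tray at about (418,253). In it are red (402,243), the small bottle (423,243), black (455,242) and blue (432,268). The mat is behind it at (425,201), the pump at (315,215) and the pan at (187,250). The beaker is at (376,152) and the dish at (412,152).

Candidates for the small bottle are the white cap in the tray at (423,243) and a purple look-alike at (345,131). I choose the one in the tray and will check it in a crop.

Run:
```python
from h import *
c=vision.camera('top');P=cloud(c);I=c['image'].astype(int)
cv2.imwrite('pics/crop1.png',cv2.resize(c['image'][120:300,320:520],None,fx=4,fy=3.33,interpolation=cv2.INTER_CUBIC)[:600])
def band(name,z0,z1,x,y):
    m=(P[...,2]>z0)&(P[...,2]<z1)&(P[...,0]>x[0])&(P[...,0]<x[1])&(P[...,1]>y[0])&(P[...,1]<y[1])
    Q=P[m]
    if len(Q)==0: print(name,'none');return
    print(name,len(Q),'mid',np.round((Q.min(0)+Q.max(0))/2,4),'ext',np.round(np.ptp(Q,axis=0),3),'mean',np.round(Q.mean(0),4))
r=((.38,.54),(-.4,-.18))
band('blue cap',.137,.15,*r); band('black cap',.124,.136,(.44,.54),(-.4,-.3)); band('red cap',.102,.116,(.44,.54),(-.28,-.18)); band('small cap',.064,.076,(.45,.52),(-.32,-.26))
band('pan',.039,.047,(.38,.52),(.2,.4))
for n,m in (('mat',(I[...,1]>I[...,2]+40)&(I[...,1]>I[...,0]+20)&(P[...,2]<.02)&(P[...,1]<-.1)),('caddy',(I.min(2)>170)&(P[...,2]>.003)&(P[...,2]<.02)&(P[...,0]<.55)&(P[...,0]>.36)&(P[...,1]<-.15)&(P[...,1]>-.42))):
    Q=P[m]; print(n,len(Q),cv2.minAreaRect(Q[:,:2].astype(np.float32)),Q[:,2].mean())
m=(P[...,2]>.02)&(P[...,1]>-.25)&(P[...,1]<.2)&(P[...,0]>.38)&(P[...,0]<.66);Q=P[m];print('pump',cv2.minAreaRect(Q[:,:2].astype(np.float32)),Q[:,2].max())
m=(P[...,2]>.09)&(P[...,0]>.2)&(P[...,0]<.8)&(P[...,1]>.1)&(P[...,1]<.8);Q=P[m];print('instrument',Q.min(0),Q[Q[:,1]<.4].min(0))
```

```text
blue cap 268 mid [ 0.4132 -0.2908  0.1428] ext [0.04  0.04  0.011] mean [ 0.4135 -0.29    0.1423]
black cap 203 mid [ 0.4704 -0.3477  0.1283] ext [0.034 0.036 0.008] mean [ 0.4707 -0.3468  0.1273]
red cap 191 mid [ 0.4637 -0.2468  0.1067] ext [0.045 0.062 0.009] mean [ 0.4693 -0.2331  0.1072]
small cap 95 mid [ 0.4712 -0.2994  0.07  ] ext [0.027 0.041 0.012] mean [ 0.4701 -0.2966  0.0692]
pan 846 mid [0.4366 0.2938 0.043 ] ext [0.108 0.095 0.008] mean [0.4488 0.3014 0.0428]
mat 3206 ((0.581229567527771, -0.31999117136001587), (0.09551674872636795, 0.24550674855709076), 0.7158823013305664) 0.005514253954941303
caddy 1747 ((0.44404640793800354, -0.2927587032318115), (0.1399201601743698, 0.20328035950660706), 0.9679649472236633) 0.008762157257851613
pump ((0.5436907410621643, -0.02054157853126526), (0.49418359994888306, 0.19252541661262512), 68.28558349609375) 0.6366546951652374
instrument [0.43292343 0.10131223 0.09012912] [0.49600347 0.10131223 0.09012912]
```

View pics/crop1.png

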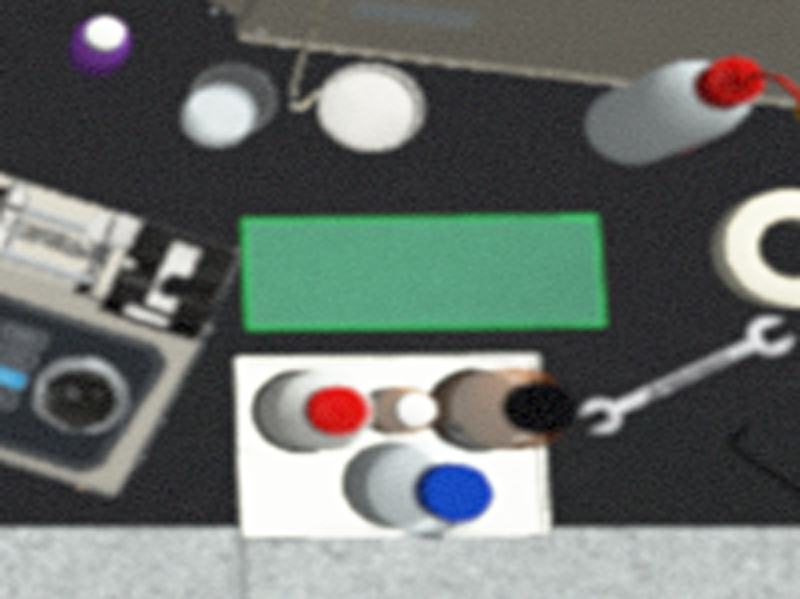

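The crop confirms that the brown small bottle with the white cap is the one in the tray, between red and black. The purple one stands at crop pixel (103,40). Positions agree with the pad geometry, so I start: square the tool and move above blue.

```bash
cat >> h.py <<'E'
def to(x,y,z,yaw):
    "shift (mm) in tool axes at wanted yaw from here, and rotvec in current tool axes"
    o=bot.get_obs();A=R.from_quat(o['tool_rot']);T=R.from_euler('z',yaw)*R.from_quat([1,0,0,0])
    print('shift',np.round(T.inv().apply(np.array([x,y,z])-o['eef_pos'])*1000,1),'turn',np.round((A.inv()*T).as_rotvec(),4))
E
python3 -m creep '[[[0,0,0],[0,0,0.162]],[[0,0,0],[0,0,0.162]],[[36,-26,0],[0,0,0]],[[36,-26,0],[0,0,0]],[[36,-26,0],[0,0,0]],[[36,-26,0],[0,0,0]],[[36,-26,0],[0,0,0]],[[36,-26,0],[0,0,0]],[[36,-26,0],[0,0,0]],[[0,0,0],[0,0,0]]]' 85
python3 - <<'E'
from h import *
to(.4135,-.2905,.074,0)
o=bot.get_obs();c=vision.camera('wrist');cv2.imwrite('pics/wr1.png',c['image'])
T=np.eye(4);T[:3,:3]=R.from_quat(o['tool_rot']).as_matrix();T[:3,3]=o['eef_pos'];M=T@np.array(c['tool_from_camera'])
m=np.linalg.inv(M);c2=dict(c,rvec=cv2.Rodrigues(m[:3,:3])[0],tvec=m[:3,3])
for q in 'blue_bottle red_bottle small_bottle black_bottle'.split():
    for d in vision.place_of(c,q)[:2]: print(q,d['score'],d['position'],ray(c2,d['position'],.008))
E
```

```text
clock: 2.3
eef_pos: [0.4131, -0.2904, 0.2311]
tool_rot: [1.0, 0.002, 0.0, -0.0]
ft_force: [-0.6, -0.7, -0.6]
grip_width: 0.085
grasp_force: 0.0
shift [4.000e-01 1.000e-01 1.571e+02] turn [-0.0002 -0.0004  0.0046]
blue_bottle 0.75 [317.5, 172.9] [ 0.41348733 -0.29212273  0.008     ]
red_bottle 0.76 [261.9, 124.7] [ 0.46923742 -0.22817342  0.008     ]
small_bottle 0.55 [319.7, 120.6] [ 0.47406031 -0.29426238  0.008     ]
black_bottle 0.71 [367.5, 118.9] [ 0.47616932 -0.34865153  0.008     ]
```

View pics/wr1.png

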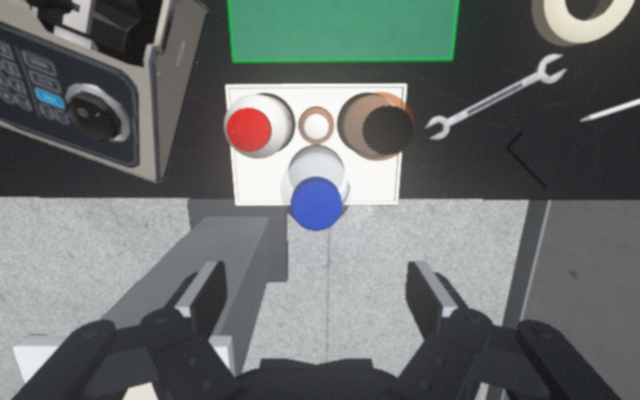

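The wrist view agrees within 2 mm. Blue is at (316,190), midway between the fingers, with red at (258,125), small at (316,124) and black at (377,125). I go down and grip.

```bash
python3 -m creep '[[[0,0,40],[0,0,0]],[[0,-1,40],[0,0,0]],[[0,0,35],[0,0,0]],[[0,0,25],[0,0,0]],[[0,0,12],[0,0,0]],[[0,0,5],[0,0,0]],[[0,0,0],[0,0,0]]]' 85 && python3 -m creep '[[[0,0,0],[0,0,0]],[[0,0,0],[0,0,0]],[[0,0,0],[0,0,0]],[[0,0,0],[0,0,0]],[[0,0,0],[0,0,0]],[[0,0,0],[0,0,0]]]' 50
```

```text
clock: 3.42
eef_pos: [0.4113, -0.2916, 0.0749]
tool_rot: [1.0, -0.0, 0.0, 0.0]
ft_force: [-0.6, -0.8, 0.3]
grip_width: 0.085
grasp_force: 0.0
clock: 4.18
eef_pos: [0.4122, -0.2913, 0.076]
tool_rot: [1.0, 0.0, 0.001, 0.001]
ft_force: [-1.6, 1.3, 5.4]
grip_width: 0.0631
grasp_force: 64.3
```

```bash
python3 -m creep '[[[0,0,-5],[0,0,0]],[[0,0,-8],[0,0,0]],[[0,0,-8],[0,0,0]],[[0,0,0],[0,0,0]],[[0,0,0],[0,0,0]]]'
python3 - <<'E'
from h import *
c=vision.camera('side');cv2.imwrite('pics/s1.png',cv2.resize(c['image'][180:320,200:360],None,fx=4,fy=4,interpolation=cv2.INTER_CUBIC))
E
```

```text
clock: 4.8
eef_pos: [0.411, -0.291, 0.0953]
tool_rot: [1.0, -0.0, -0.0, -0.0]
ft_force: [-0.7, 0.7, -2.8]
grip_width: 0.0633
grasp_force: 65.5
```

View pics/s1.png

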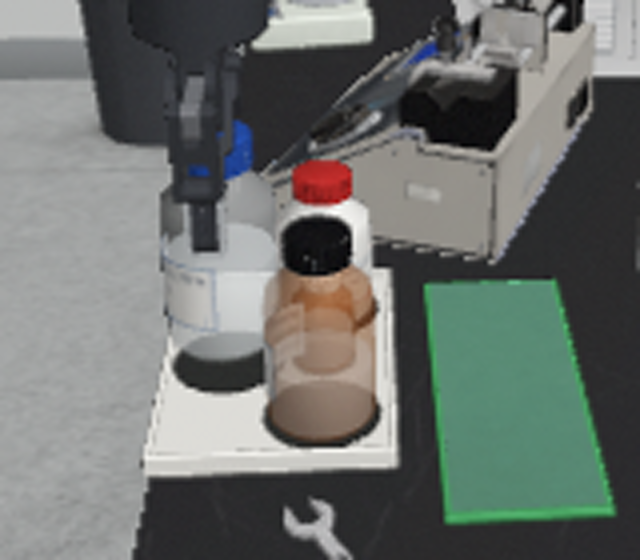

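Blue is held upright and clear of the pad at crop pixel (220,350). I carry it over to the right end of the mat.

```bash
python3 -m creep '[[[0,0,-20],[0,0,0]],[[0,0,-35],[0,0,0]],[[0,0,-40],[0,0,0]],[[0,0,-25],[0,0,0]],[[12,9,0],[0,0,0]],[[27,20,0],[0,0,0]],[[35,26,0],[0,0,0]],[[35,26,0],[0,0,0]],[[30,22,0],[0,0,0]],[[16,12,0],[0,0,0]],[[6,4,0],[0,0,0]],[[0,0,0],[0,0,0]]]' && python3 -c "
from h import *
to(.572,-.41,.075,0)"
```

```text
clock: 6.35
eef_pos: [0.5718, -0.4098, 0.2143]
tool_rot: [1.0, -0.0, -0.001, -0.001]
ft_force: [0.0, 0.3, -2.6]
grip_width: 0.0636
grasp_force: 66.1
shift [  0.2   0.2 139.3] turn [-0.0011  0.0015 -0.0002]
```

```bash
python3 -m creep '[[[0,0,30],[0,0,0]],[[0,0,38],[0,0,0]],[[0,0,35],[0,0,0]],[[0,0,20],[0,0,0]],[[0,0,10],[0,0,0]],[[0,0,5],[0,0,0]],[[0,0,2],[0,0,0]],[[0,0,0],[0,0,0]],[[0,0,0],[0,0,0]]]'
```

```text
clock: 7.48
eef_pos: [0.5725, -0.4104, 0.0762]
tool_rot: [1.0, -0.0, 0.001, 0.0]
ft_force: [0.7, 0.1, -2.2]
grip_width: 0.0635
grasp_force: 66.2
```

```bash
python3 -m creep '[[[0,0,1.5],[0,0,0]],[[0,0,1],[0,0,0]],[[0,0,0],[0,0,0]]]' && python3 -m creep '[[[0,0,0],[0,0,0]],[[0,0,0],[0,0,0]],[[0,0,0],[0,0,0]],[[0,0,0],[0,0,0]],[[0,0,-15],[0,0,0]],[[0,0,-35],[0,0,0]],[[0,0,-50],[0,0,0]],[[0,0,-25],[0,0,0]],[[0,0,0],[0,0,-0.18]],[[0,0,0],[0,0,-0.18]],[[0,0,0],[0,0,-0.18]],[[0,0,0],[0,0,-0.18]]]' 85
```

```text
clock: 7.85
eef_pos: [0.5727, -0.4103, 0.0741]
tool_rot: [1.0, -0.0, 0.001, 0.0]
ft_force: [-0.9, 0.3, 3.8]
grip_width: 0.0635
grasp_force: 66.7
clock: 9.35
eef_pos: [0.5723, -0.4102, 0.1993]
tool_rot: [0.935, 0.355, 0.0, 0.001]
ft_force: [-1.2, -0.4, 0.1]
grip_width: 0.085
grasp_force: 0.0
```

```bash
python3 -m creep '[[[0,0,0],[0,0,-0.17]],[[0,0,0],[0,0,-0.17]],[[0,0,0],[0,0,-0.17]],[[0,0,0],[0,0,-0.17]],[[0,0,0],[0,0,-0.17]],[[0,0,0],[0,0,0]]]'
python3 - <<'E'
from h import *
to(.4705,-.348,.06,np.pi/2)
c=vision.camera('top');P=cloud(c)
def band(name,z0,z1,x,y):
    m=(P[...,2]>z0)&(P[...,2]<z1)&(P[...,0]>x[0])&(P[...,0]<x[1])&(P[...,1]>y[0])&(P[...,1]<y[1])
    Q=P[m]
    if len(Q): print(name,len(Q),np.round((Q.min(0)+Q.max(0))/2,4),np.round(np.ptp(Q,axis=0),3))
band('black',.122,.136,(.44,.51),(-.4,-.3));band('red',.102,.116,(.44,.51),(-.26,-.18));band('blue',.1,.15,(.53,.62),(-.46,-.37));band('small',.064,.08,(.455,.5),(-.31,-.27))
E
```

```text
clock: 10.1
eef_pos: [0.5723, -0.4103, 0.199]
tool_rot: [0.708, 0.706, 0.0, 0.001]
ft_force: [0.1, -0.9, -0.2]
grip_width: 0.0848
grasp_force: 0.0
shift [  62.3 -101.8  139. ] turn [ 0.0012  0.0009 -0.003 ]
black 219 [ 0.4716 -0.3465  0.1265] [0.037 0.037 0.009]
red 186 [ 0.4696 -0.2329  0.1071] [0.033 0.033 0.009]
blue 563 [ 0.5738 -0.4082  0.1224] [0.061 0.059 0.045]
small 72 [ 0.47   -0.2903  0.0691] [0.02  0.022 0.009]
```

```bash
python3 -m creep '[[[20,-33,0],[0,0,0]],[[23,-37,0],[0,0,0]],[[20,-31,0],[0,0,0]],[[0,0,30],[0,0,0]],[[0,0,40],[0,0,0]],[[0,0,35],[0,0,0]],[[0,0,20],[0,0,0]],[[0,0,10],[0,0,0]],[[0,0,4],[0,0,0]],[[0,0,0],[0,0,0]]]' 85 && python3 -m creep '[[[0,0,0],[0,0,0]],[[0,0,0],[0,0,0]],[[0,0,0],[0,0,0]],[[0,0,0],[0,0,0]],[[0,0,0],[0,0,0]],[[0,0,0],[0,0,0]]]' 45
```

```text
clock: 11.4
eef_pos: [0.4716, -0.3474, 0.0595]
tool_rot: [0.708, 0.707, 0.0, 0.001]
ft_force: [0.3, -0.3, -0.0]
grip_width: 0.0851
grasp_force: 0.0
clock: 12.15
eef_pos: [0.4723, -0.3477, 0.0604]
tool_rot: [0.707, 0.707, 0.0, 0.002]
ft_force: [0.8, 0.2, 5.5]
grip_width: 0.0577
grasp_force: 65.1
```

```bash
python3 -m creep '[[[0,0,-10],[0,0,0]],[[0,0,-30],[0,0,0]],[[0,0,-40],[0,0,0]],[[0,0,-30],[0,0,0]],[[0,0,-10],[0,0,0]],[[8,10,0],[0,0,0]],[[18,23,0],[0,0,0]],[[22,29,0],[0,0,0]],[[20,26,0],[0,0,0]],[[12,15,0],[0,0,0]],[[4,6,0],[0,0,0]],[[0,0,0],[0,0,0]]]' && python3 -c "
from h import *
to(.581,-.263,.0585,np.pi/2)"
```

```text
clock: 13.65
eef_pos: [0.5799, -0.2631, 0.178]
tool_rot: [0.707, 0.707, -0.0, -0.001]
ft_force: [-0.4, 0.4, -1.9]
grip_width: 0.0579
grasp_force: 64.9
shift [1.000e-01 1.100e+00 1.195e+02] turn [-0.0015 -0.0002 -0.0008]
```

```bash
python3 -m creep '[[[0,0,28],[0,0,0]],[[0,0,35],[0,0,0]],[[0,0,30],[0,0,0]],[[0,0,14],[0,0,0]],[[0,0,7],[0,0,0]],[[0,0,4],[0,0,0]],[[0,0,1.5],[0,0,0]],[[0,0,0],[0,0,0]]]' && python3 -m creep '[[[0,0,1],[0,0,0]],[[0,0,0],[0,0,0]]]'
```

```text
clock: 14.65
eef_pos: [0.5807, -0.2633, 0.0601]
tool_rot: [0.707, 0.707, 0.0, 0.001]
ft_force: [1.2, -0.5, -3.1]
grip_width: 0.0574
grasp_force: 64.8
clock: 14.9
eef_pos: [0.5804, -0.2631, 0.0585]
tool_rot: [0.707, 0.707, 0.0, 0.0]
ft_force: [-0.3, 0.7, -2.3]
grip_width: 0.0578
grasp_force: 64.8
```

```bash
python3 -m creep '[[[0,0,1],[0,0,0]],[[0,0,0],[0,0,0]]]' && python3 -m creep '[[[0,0,0],[0,0,0]],[[0,0,0],[0,0,0]],[[0,0,0],[0,0,0]],[[0,0,0],[0,0,0]],[[0,0,-15],[0,0,0]],[[0,0,-40],[0,0,0]],[[0,0,-45],[0,0,0]],[[8,-30,0],[0,0,0]],[[11,-40,0],[0,0,0]],[[8,-30,0],[0,0,0]],[[3,-11,0],[0,0,0]],[[0,0,0],[0,0,0]]]' 85 && python3 -c "
from h import *
to(.4695,-.233,.042,np.pi/2)"
```

```text
clock: 15.15
eef_pos: [0.5804, -0.2631, 0.0584]
tool_rot: [0.707, 0.707, 0.0, 0.0]
ft_force: [-2.2, 1.4, 4.7]
grip_width: 0.0578
grasp_force: 65.6
clock: 16.65
eef_pos: [0.4697, -0.2333, 0.1584]
tool_rot: [0.708, 0.707, 0.0, 0.001]
ft_force: [-0.3, -0.1, -1.2]
grip_width: 0.0854
grasp_force: 0.0
shift [  0.3  -0.2 116.4] turn [ 0.0019  0.0009 -0.0012]
```

```bash
python3 -m creep '[[[0,0,30],[0,0,0]],[[0,0,36],[0,0,0]],[[0,0,28],[0,0,0]],[[0,0,14],[0,0,0]],[[0,0,6],[0,0,0]],[[0,0,2],[0,0,0]],[[0,0,0],[0,0,0]]]' 85 && python3 -m creep '[[[0,0,0],[0,0,0]],[[0,0,0],[0,0,0]],[[0,0,0],[0,0,0]],[[0,0,0],[0,0,0]],[[0,0,0],[0,0,0]],[[0,0,0],[0,0,0]]]' 45
```

```text
clock: 17.52
eef_pos: [0.4701, -0.2334, 0.0421]
tool_rot: [0.707, 0.707, 0.0, 0.001]
ft_force: [-0.2, 0.1, -0.2]
grip_width: 0.0853
grasp_force: 0.0
clock: 18.27
eef_pos: [0.4702, -0.2335, 0.0427]
tool_rot: [0.707, 0.707, 0.0, 0.001]
ft_force: [-0.7, -0.4, 5.0]
grip_width: 0.0572
grasp_force: 64.1
```

```bash
python3 -m creep '[[[0,0,-10],[0,0,0]],[[0,0,-30],[0,0,0]],[[0,0,-40],[0,0,0]],[[0,0,-30],[0,0,0]],[[0,0,-20],[0,0,0]],[[-15,0,0],[0,0,0]],[[-32,8,0],[0,0,0]],[[-32,25,0],[0,0,0]],[[-18,35,0],[0,0,0]],[[-5,30,0],[0,0,0]],[[0,15,0],[0,0,0]],[[0,4,0],[0,0,0]]]' && python3 -c "
from h import *
to(.587,-.336,.0395,np.pi/2)"
```

```text
clock: 19.77
eef_pos: [0.5859, -0.3356, 0.1688]
tool_rot: [0.707, 0.707, -0.001, -0.002]
ft_force: [0.3, -0.2, -1.9]
grip_width: 0.0575
grasp_force: 64.5
shift [ -0.4   1.1 129.3] turn [-0.0029 -0.0014 -0.0011]
```

```bash
python3 -m creep '[[[0,0,28],[0,0,0]],[[0,0,38],[0,0,0]],[[0,0,32],[0,0,0]],[[0,0,16],[0,0,0]],[[0,0,8],[0,0,0]],[[0,0,4],[0,0,0]],[[0,0,1.5],[0,0,0]],[[0,0,1],[0,0,0]],[[0,0,0],[0,0,0]]]'
```

```text
clock: 20.9
eef_pos: [0.5865, -0.3352, 0.0434]
tool_rot: [0.707, 0.707, 0.0, 0.0]
ft_force: [0.0, -0.3, -1.0]
grip_width: 0.0572
grasp_force: 64.5
```

```bash
python3 -m creep '[[[0,0,1.5],[0,0,0]],[[0,0,1],[0,0,0]],[[0,0,0],[0,0,0]]]' && python3 -m creep '[[[0,0,0],[0,0,0]],[[0,0,0],[0,0,0]],[[0,0,0],[0,0,0]],[[0,0,0],[0,0,0]],[[0,0,-15],[0,0,0]],[[0,0,-45],[0,0,0]],[[0,0,-50],[0,0,0]],[[13,-34,0],[0,0,0]],[[16,-43,0],[0,0,0]],[[11,-29,0],[0,0,0]],[[4,-11,0],[0,0,0]],[[0,0,0],[0,0,0]]]' 85
python3 - <<'E'
from h import *
c=vision.camera('top');P=cloud(c);cv2.imwrite('pics/top2.png',c['image'])
def band(name,z0,z1,x,y):
    m=(P[...,2]>z0)&(P[...,2]<z1)&(P[...,0]>x[0])&(P[...,0]<x[1])&(P[...,1]>y[0])&(P[...,1]<y[1])
    Q=P[m]
    if len(Q): print(name,len(Q),np.round((Q.min(0)+Q.max(0))/2,4),np.round(np.ptp(Q,axis=0),3))
band('blue',.137,.15,(.53,.63),(-.46,-.37));band('black',.122,.136,(.53,.63),(-.3,-.22));band('red',.1,.116,(.56,.63),(-.36,-.31));band('small',.055,.08,(.45,.5),(-.32,-.26))
to(.471,-.291,.027,np.pi/2)
# pan circle
g=cv2.cvtColor(c['image'][225:285,155:220],cv2.COLOR_BGR2GRAY)
cv2.imwrite('pics/pan.png',cv2.resize(c['image'][180:285,130:270],None,fx=5,fy=5,interpolation=cv2.INTER_CUBIC))
for d in vision.place_of(c,'pan')[:1]: print(d['position'],ray(c,d['position'],.043))
m=(P[...,2]>.03)&(P[...,0]>.37)&(P[...,0]<.52)&(P[...,1]>.22)&(P[...,1]<.37)
print('balance',cv2.minAreaRect(P[m][:,:2].astype(np.float32)))
for y in (.2,.25,.3,.35,.4):
    m=(abs(P[...,1]-y)<.02)&(P[...,2]>.06)&(P[...,0]<.9)&(P[...,0]>.3);Q=P[m];k=np.argsort(Q[:,0])[:3];print(y,np.round(Q[k],3).tolist())
E
```

```text
clock: 21.28
eef_pos: [0.5863, -0.3352, 0.0408]
tool_rot: [0.707, 0.707, 0.0, 0.0]
ft_force: [-1.0, -0.0, 2.1]
grip_width: 0.0573
grasp_force: 64.7
clock: 22.78
eef_pos: [0.4696, -0.2913, 0.1514]
tool_rot: [0.708, 0.707, 0.0, 0.001]
ft_force: [-0.7, -0.8, -0.4]
grip_width: 0.0852
grasp_force: 0.0
blue 237 [ 0.5737 -0.4104  0.1404] [0.04  0.041 0.007]
black 194 [ 0.5798 -0.2628  0.1256] [0.035 0.037 0.007]
red 185 [ 0.584  -0.3356  0.105 ] [0.034 0.036 0.009]
small 98 [ 0.4714 -0.2872  0.0641] [0.027 0.029 0.018]
shift [  0.6   0.7 124.2] turn [ 0.0021  0.0011 -0.001 ]
[185.4, 250.6] [0.45199914 0.29759274 0.043     ]
balance ((0.4359956383705139, 0.29884257912635803), (0.1155979335308075, 0.10994871705770493), 8.97109603881836)
0.2 [[0.525, 0.184, 0.455], [0.525, 0.187, 0.453], [0.526, 0.183, 0.458]]
0.25 [[0.531, 0.237, 0.445], [0.531, 0.24, 0.468], [0.531, 0.249, 0.467]]
0.3 [[0.532, 0.285, 0.468], [0.532, 0.283, 0.466], [0.532, 0.29, 0.466]]
0.35 [[0.534, 0.331, 0.466], [0.534, 0.33, 0.466], [0.534, 0.333, 0.465]]
0.4 [[0.463, 0.42, 0.197], [0.465, 0.419, 0.206], [0.465, 0.419, 0.203]]
```

View pics/pan.png

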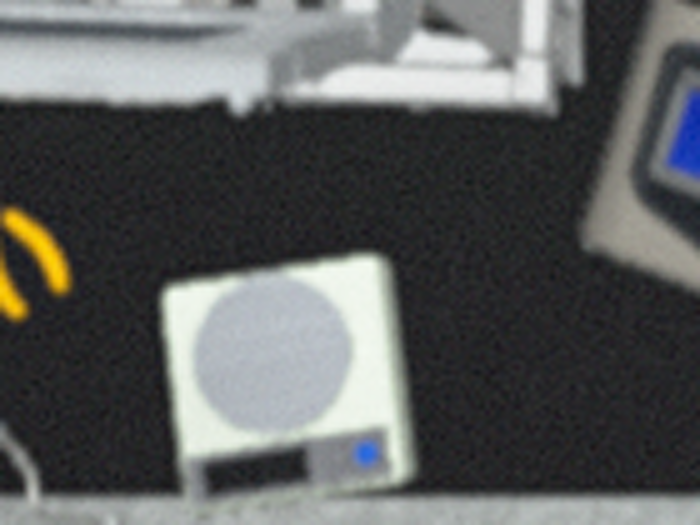

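The pan's circle centre is in the crop at (272,353), which is image pixel (184,250) and world (0.452, 0.299). All three bottles stand on the mat. Next is the small bottle.

```bash
python3 -m creep '[[[0,1,30],[0,0,0]],[[0,0,40],[0,0,0]],[[0,0,35],[0,0,0]],[[0,0,18],[0,0,0]],[[0,0,8],[0,0,0]],[[0,0,4],[0,0,0]],[[0,0,0],[0,0,0]]]' 65 && python3 -m creep '[[[0,0,0],[0,0,0]],[[0,0,0],[0,0,0]],[[0,0,0],[0,0,0]],[[0,0,0],[0,0,0]],[[0,0,0],[0,0,0]],[[0,0,0],[0,0,0]]]' 25
```

```text
clock: 23.75
eef_pos: [0.4709, -0.2914, 0.0157]
tool_rot: [0.707, 0.707, 0.0, 0.001]
ft_force: [-1.1, -0.5, 0.1]
grip_width: 0.065
grasp_force: 0.0
clock: 24.5
eef_pos: [0.471, -0.2915, 0.0165]
tool_rot: [0.707, 0.707, 0.0, 0.001]
ft_force: [0.4, 0.1, 6.0]
grip_width: 0.0354
grasp_force: 60.5
```

```bash
python3 -m creep '[[[0,0,-10],[0,0,0]],[[0,0,-40],[0,0,0]],[[0,0,-55],[0,0,0]],[[0,0,-50],[0,0,0]],[[0,0,-35],[0,0,0]],[[10,-8,-10],[0,0,0]],[[25,-14,0],[0,0,0]],[[40,-20,0],[0,0,0]],[[45,-20,0],[0,0,0]],[[45,-20,0],[0,0,0]],[[45,-10,0],[0,0,0]],[[45,0,0],[0,0,0]]]' && python3 -m creep '[[[45,0,0],[0,0,0]],[[45,5,0],[0,0,0]],[[45,10,0],[0,0,0]],[[45,10,0],[0,0,0]],[[45,14,0],[0,0,0]],[[45,14,0],[0,0,0]],[[35,12,0],[0,0,0]],[[20,6,0],[0,0,0]],[[8,2,0],[0,0,0]],[[0,0,0],[0,0,0]]]' && python3 -c "
from h import *
to(.4525,.299,.053,np.pi/2)"
```

```text
clock: 26.0
eef_pos: [0.3755, -0.0343, 0.2138]
tool_rot: [0.708, 0.707, -0.001, -0.001]
ft_force: [0.9, -0.6, -0.2]
grip_width: 0.0353
grasp_force: 60.0
clock: 27.25
eef_pos: [0.4507, 0.2965, 0.2142]
tool_rot: [0.707, 0.707, -0.001, -0.0]
ft_force: [0.2, -0.0, -0.9]
grip_width: 0.035
grasp_force: 60.0
shift [  2.5   1.8 161.2] turn [-0.0021  0.0016 -0.0004]
```

Run:
```python
from h import *
o=bot.get_obs();c=vision.camera('wrist');cv2.imwrite('pics/wr2.png',c['image'])
T=np.eye(4);T[:3,:3]=R.from_quat(o['tool_rot']).as_matrix();T[:3,3]=o['eef_pos'];M=T@np.array(c['tool_from_camera'])
m=np.linalg.inv(M);c2=dict(c,rvec=cv2.Rodrigues(m[:3,:3])[0],tvec=m[:3,3])
for d in vision.place_of(c,'pan')[:2]: print(d['score'],d['position'],ray(c2,d['position'],.043))
P=cloud(c2);p=(P[...,2]>.0405)&(P[...,2]<.047);Q=P[p]
print(len(Q),Q[:,:2].min(0),Q[:,:2].max(0))
```

```text
0.72 [319.6, 177.3] [0.45331439 0.30387832 0.043     ]
5125 [ 0.04025524 -0.00036262] [0.60007265 0.43538367]
```

View pics/wr2.png

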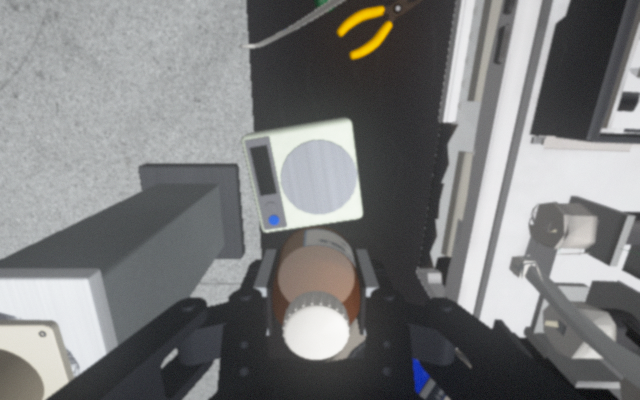

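The pan is centred at pixel (319,177), and the wrist and top measurements agree to 5 mm. I take (0.453, 0.301). The way down is clear.

```bash
python3 -m creep '[[[4.5,2.3,15],[0,0,0]],[[0,0,35],[0,0,0]],[[0,0,40],[0,0,0]],[[0,0,35],[0,0,0]],[[0,0,20],[0,0,0]],[[0,0,9],[0,0,0]],[[0,0,4],[0,0,0]],[[0,0,2],[0,0,0]],[[0,0,0],[0,0,0]]]' && python3 -m creep '[[[0,0,1],[0,0,0]],[[0,0,0],[0,0,0]]]'
```

```text
clock: 28.48
eef_pos: [0.4546, 0.3018, 0.056]
tool_rot: [0.707, 0.707, 0.001, 0.0]
ft_force: [-0.2, -0.3, -0.5]
grip_width: 0.0352
grasp_force: 60.0
clock: 28.72
eef_pos: [0.4543, 0.3017, 0.0546]
tool_rot: [0.707, 0.707, 0.0, 0.0]
ft_force: [-0.3, 0.3, -0.2]
grip_width: 0.0355
grasp_force: 60.0
```

```bash
python3 -m creep '[[[0,-1,1],[0,0,0]],[[0,0,1],[0,0,0]],[[0,0,0],[0,0,0]]]' && python3 -m creep '[[[0,0,0.7],[0,0,0]],[[0,0,0],[0,0,0]]]'
```

```text
clock: 29.1
eef_pos: [0.453, 0.3015, 0.0522]
tool_rot: [0.707, 0.707, -0.0, -0.0]
ft_force: [-0.1, -0.4, 0.4]
grip_width: 0.035
grasp_force: 60.0
clock: 29.35
eef_pos: [0.4532, 0.3015, 0.0516]
tool_rot: [0.707, 0.707, 0.0, 0.0]
ft_force: [-0.5, 0.7, -0.7]
grip_width: 0.0353
grasp_force: 60.1
```

```bash
python3 -m creep '[[[0,0,0.7],[0,0,0]],[[0,0,0],[0,0,0]]]' && python3 -m creep '[[[0,0,0],[0,0,0]],[[0,0,0],[0,0,0]],[[0,0,0],[0,0,0]],[[0,0,-10],[0,0,0]],[[0,0,-35],[0,0,0]],[[0,0,-55],[0,0,0]],[[0,0,-50],[0,0,0]],[[-20,-5,-15],[0,0,0]],[[-40,-10,0],[0,0,0]],[[-50,-15,0],[0,0,0]],[[-50,-15,0],[0,0,0]],[[-45,-15,0],[0,0,0]]]' 65
python3 - <<'E'
from h import *
c=vision.camera('top');P=cloud(c)
m=(P[...,2]>.085)&(P[...,2]<.12)&(abs(P[...,0]-.453)<.05)&(abs(P[...,1]-.30)<.05);Q=P[m];print(len(Q),np.round((Q.min(0)+Q.max(0))/2,4),np.round(np.ptp(Q,axis=0),3),Q[:,2].max())
cv2.imwrite('pics/pan2.png',cv2.resize(c['image'][200:290,140:230],None,fx=6,fy=6,interpolation=cv2.INTER_CUBIC))
c=vision.camera('wrist');cv2.imwrite('pics/wr3.png',c['image'])
E
```

```text
clock: 29.6
eef_pos: [0.4531, 0.3015, 0.0515]
tool_rot: [0.707, 0.707, 0.0, 0.0]
ft_force: [-1.6, -1.2, 4.4]
grip_width: 0.0348
grasp_force: 60.7
clock: 31.1
eef_pos: [0.3912, 0.0944, 0.2154]
tool_rot: [0.708, 0.707, -0.001, -0.0]
ft_force: [1.1, 0.1, 0.0]
grip_width: 0.0653
grasp_force: 0.0
176 [0.4526 0.3011 0.0966] [0.035 0.036 0.023] 0.10819315233916217
```

View pics/pan2.png

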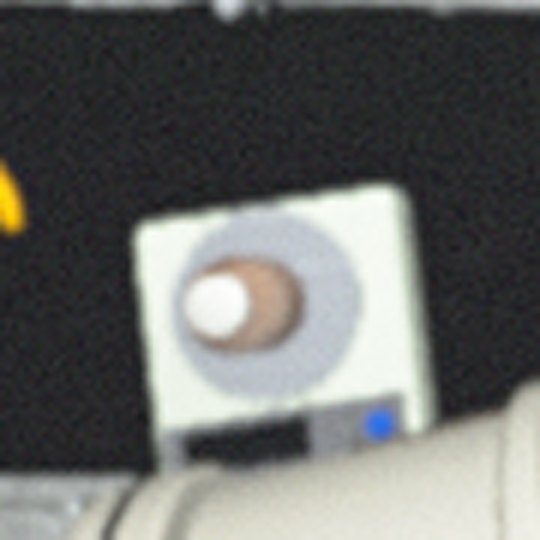

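The small bottle stands upright on the pan, with its base at about (258,305) and the pan centre at (268,304), less than 6 mm apart. I return the tall bottles, red first.

```bash
python3 -m creep '[[[-30,0,0],[0,0,0]],[[-45,5,0],[0,0,0]],[[-50,10,0],[0,0,0]],[[-50,15,0],[0,0,0]],[[-50,20,0],[0,0,0]],[[-50,25,0],[0,0,0]],[[-50,30,0],[0,0,0]],[[-45,35,0],[0,0,0]],[[-35,35,0],[0,0,0]],[[-20,16,0],[0,0,0]],[[-5,4,0],[0,0,0]],[[0,0,0],[0,0,0]]]' 85 && python3 -c "
from h import *
to(.5863,-.3352,.041,np.pi/2)"
```

```text
clock: 32.7
eef_pos: [0.5872, -0.3331, 0.2151]
tool_rot: [0.707, 0.707, -0.0, -0.001]
ft_force: [0.6, 0.4, -0.3]
grip_width: 0.085
grasp_force: 0.0
shift [ -2.1  -0.9 174.1] turn [-0.0014 -0.0011 -0.0009]
```

```bash
python3 -m creep '[[[-2,-1,35],[0,0,0]],[[0,0,45],[0,0,0]],[[0,0,45],[0,0,0]],[[0,0,28],[0,0,0]],[[0,0,13],[0,0,0]],[[0,0,6],[0,0,0]],[[0,0,2],[0,0,0]],[[0,0,0],[0,0,0]]]' 85 && python3 -m creep '[[[0,0,0],[0,0,0]],[[0,0,0],[0,0,0]],[[0,0,0],[0,0,0]],[[0,0,0],[0,0,0]],[[0,0,0],[0,0,0]],[[0,0,-10],[0,0,0]],[[0,0,-30],[0,0,0]],[[0,0,-40],[0,0,0]],[[0,0,-30],[0,0,0]],[[0,0,-20],[0,0,0]],[[0,0,0],[0,0,0]]]' 45 && python3 -c "
from h import *
to(.4702,-.2335,.0425,np.pi/2)"
```

```text
clock: 33.7
eef_pos: [0.5872, -0.336, 0.0433]
tool_rot: [0.707, 0.707, 0.0, 0.001]
ft_force: [0.0, -0.3, 0.0]
grip_width: 0.0852
grasp_force: 0.0
clock: 35.08
eef_pos: [0.5874, -0.3361, 0.1738]
tool_rot: [0.707, 0.707, 0.001, 0.002]
ft_force: [0.4, 0.4, -1.2]
grip_width: 0.057
grasp_force: 64.4
shift [ 102.6 -117.2  131.3] turn [ 0.0031  0.0017 -0.001 ]
```

```bash
python3 -m creep '[[[0,-12,0],[0,0,0]],[[0,-30,0],[0,0,0]],[[10,-35,0],[0,0,0]],[[27,-25,0],[0,0,0]],[[32,-12,0],[0,0,0]],[[22,-3,0],[0,0,0]],[[9,0,0],[0,0,0]],[[2,0,0],[0,0,0]],[[0,0,30],[0,0,0]],[[0,0,40],[0,0,0]],[[0,0,30],[0,0,0]],[[0,0,14],[0,0,0]]]' && python3 -m creep '[[[0,0,7],[0,0,0]],[[0,0,3],[0,0,0]],[[0,0,1],[0,0,0]],[[0,0,1],[0,0,0]],[[0,0,0],[0,0,0]]]'
```

```text
clock: 36.58
eef_pos: [0.469, -0.2337, 0.0558]
tool_rot: [0.708, 0.707, -0.001, -0.001]
ft_force: [-0.3, 0.2, -0.7]
grip_width: 0.0574
grasp_force: 64.4
clock: 37.2
eef_pos: [0.4699, -0.2336, 0.0464]
tool_rot: [0.707, 0.707, 0.0, 0.0]
ft_force: [-0.7, 0.1, -1.0]
grip_width: 0.0571
grasp_force: 64.4
```

Now I lower the last millimetre, release, and go to black at (0.5804, -0.2631).

```bash
python3 -m creep '[[[0,0,1],[0,0,0]],[[0,0,0.6],[0,0,0]],[[0,0,0],[0,0,0]]]' && python3 -m creep '[[[0,0,0],[0,0,0]],[[0,0,0],[0,0,0]],[[0,0,0],[0,0,0]],[[0,0,0],[0,0,0]],[[0,0,-15],[0,0,0]],[[0,0,-45],[0,0,0]],[[0,0,-55],[0,0,0]],[[-7,25,-15],[0,0,0]],[[-11,40,0],[0,0,0]],[[-9,33,0],[0,0,0]],[[-3,12,0],[0,0,0]],[[0,0,0],[0,0,0]]]' 85 && python3 -c "
from h import *
to(.5804,-.2631,.0595,np.pi/2)"
```

```text
clock: 37.58
eef_pos: [0.4698, -0.2336, 0.0452]
tool_rot: [0.707, 0.707, 0.0, 0.0]
ft_force: [-1.4, 0.9, 4.4]
grip_width: 0.0573
grasp_force: 65.1
clock: 39.08
eef_pos: [0.5802, -0.2637, 0.1747]
tool_rot: [0.707, 0.707, 0.0, 0.0]
ft_force: [-0.8, 0.2, -1.2]
grip_width: 0.085
grasp_force: 0.0
shift [  0.6   0.2 115.2] turn [ 0.0005  0.0002 -0.0007]
```

```bash
python3 -m creep '[[[0,0,30],[0,0,0]],[[0,0,38],[0,0,0]],[[0,0,27],[0,0,0]],[[0,0,12],[0,0,0]],[[0,0,6],[0,0,0]],[[0,0,2],[0,0,0]],[[0,0,0],[0,0,0]]]' 85 && python3 -m creep '[[[0,0,0],[0,0,0]],[[0,0,0],[0,0,0]],[[0,0,0],[0,0,0]],[[0,0,0],[0,0,0]],[[0,0,0],[0,0,0]],[[0,0,-10],[0,0,0]],[[0,0,-30],[0,0,0]],[[0,0,-40],[0,0,0]],[[0,0,-30],[0,0,0]],[[0,0,0],[0,0,0]]]' 45 && python3 -c "
from h import *
to(.4723,-.3477,.0605,np.pi/2)"
```

```text
clock: 39.95
eef_pos: [0.5802, -0.2639, 0.0604]
tool_rot: [0.707, 0.707, 0.0, 0.001]
ft_force: [-0.2, 0.2, 0.1]
grip_width: 0.0852
grasp_force: 0.0
clock: 41.2
eef_pos: [0.5808, -0.2642, 0.1718]
tool_rot: [0.707, 0.707, 0.001, 0.002]
ft_force: [-0.3, -0.9, -2.8]
grip_width: 0.0574
grasp_force: 64.8
shift [ -83.5 -108.5  111.3] turn [ 0.0043  0.002  -0.0011]
```

```bash
python3 -m creep '[[[-8,-10,0],[0,0,0]],[[-20,-26,0],[0,0,0]],[[-25,-33,0],[0,0,0]],[[-19,-25,0],[0,0,0]],[[-9,-11,0],[0,0,0]],[[-2.5,-3.5,0],[0,0,0]],[[0,0,25],[0,0,0]],[[0,0,36],[0,0,0]],[[0,0,26],[0,0,0]],[[0,0,12],[0,0,0]],[[0,0,5],[0,0,0]],[[0,0,2],[0,0,0]]]' && python3 -m creep '[[[0,0,1],[0,0,0]],[[0,0,0],[0,0,0]],[[0,0,0],[0,0,0]]]'
```

```text
clock: 42.7
eef_pos: [0.4717, -0.3472, 0.0639]
tool_rot: [0.707, 0.707, 0.0, 0.001]
ft_force: [-0.5, -0.6, -2.4]
grip_width: 0.0577
grasp_force: 64.8
clock: 43.08
eef_pos: [0.4712, -0.3472, 0.0628]
tool_rot: [0.707, 0.707, 0.0, 0.0]
ft_force: [-0.1, -0.7, -2.6]
grip_width: 0.0576
grasp_force: 64.8
```

```bash
python3 -m creep '[[[0,0,0.8],[0,0,0]],[[0,0,0.4],[0,0,0]],[[0,0,0],[0,0,0]]]' && python3 -m creep '[[[0,0,0],[0,0,0]],[[0,0,0],[0,0,0]],[[0,0,0],[0,0,0]],[[0,0,0],[0,0,0]],[[0,0,-15],[0,0,0]],[[0,0,-45],[0,0,0]],[[0,0,-55],[0,0,0]],[[0,0,-35],[0,0,0]],[[0,0,0],[0,0,0.1745]],[[0,0,0],[0,0,0.1745]],[[0,0,0],[0,0,0.1745]],[[0,0,0],[0,0,0.1745]]]' 85 && python3 -m creep '[[[0,0,0],[0,0,0.1745]],[[0,0,0],[0,0,0.1745]],[[0,0,0],[0,0,0.1745]],[[0,0,0],[0,0,0.1745]],[[0,0,0],[0,0,0.1745]],[[30,19,0],[0,0,0]],[[38,24,0],[0,0,0]],[[25,15,0],[0,0,0]],[[8,5,0],[0,0,0]],[[0,0,0],[0,0,0]]]' && python3 -c "
from h import *
to(.5727,-.4103,.075,0)"
```

```text
clock: 43.45
eef_pos: [0.4712, -0.3473, 0.0626]
tool_rot: [0.707, 0.707, 0.0, 0.001]
ft_force: [-2.1, 1.9, 5.8]
grip_width: 0.0574
grasp_force: 65.8
clock: 44.95
eef_pos: [0.4711, -0.3471, 0.2124]
tool_rot: [0.908, 0.42, 0.0, 0.001]
ft_force: [0.1, -0.3, -0.1]
grip_width: 0.0852
grasp_force: 0.0
clock: 46.2
eef_pos: [0.5724, -0.4103, 0.2113]
tool_rot: [1.0, -0.0, 0.0, 0.0]
ft_force: [1.2, 0.4, -0.1]
grip_width: 0.0851
grasp_force: 0.0
shift [  0.3   0.  136.3] turn [ 0.0001 -0.0002 -0.0006]
```

```bash
python3 -m creep '[[[0,0,35],[0,0,0]],[[0,0,42],[0,0,0]],[[0,0,34],[0,0,0]],[[0,0,15],[0,0,0]],[[0,0,7],[0,0,0]],[[0,0,3],[0,0,0]],[[0,0,0],[0,0,0]]]' 85 && python3 -m creep '[[[0,0,0],[0,0,0]],[[0,0,0],[0,0,0]],[[0,0,0],[0,0,0]],[[0,0,0],[0,0,0]],[[0,0,0],[0,0,0]],[[0,0,-8],[0,0,0]],[[0,0,-22],[0,0,0]],[[0,0,-35],[0,0,0]],[[0,0,-40],[0,0,0]],[[0,0,-27],[0,0,0]],[[0,0,-8],[0,0,0]],[[0,0,0],[0,0,0]]]' 50 && python3 -c "
from h import *
to(.4122,-.2913,.0765,0)"
```

```text
clock: 47.08
eef_pos: [0.5726, -0.4105, 0.0765]
tool_rot: [1.0, -0.0, 0.001, 0.001]
ft_force: [0.1, 0.5, 0.3]
grip_width: 0.085
grasp_force: 0.0
clock: 48.58
eef_pos: [0.5717, -0.41, 0.2144]
tool_rot: [1.0, -0.0, -0.0, -0.0]
ft_force: [0.5, -0.9, -3.3]
grip_width: 0.0631
grasp_force: 65.7
shift [-159.5 -118.7  137.9] turn [-0.0005  0.0008 -0.0008]
```

```bash
python3 -m creep '[[[-12,-9,0],[0,0,0]],[[-27,-20,0],[0,0,0]],[[-35,-26,0],[0,0,0]],[[-35,-26,0],[0,0,0]],[[-29,-22,0],[0,0,0]],[[-15,-11,0],[0,0,0]],[[-6.5,-4.7,0],[0,0,0]],[[0,0,20],[0,0,0]],[[0,0,38],[0,0,0]],[[0,0,38],[0,0,0]],[[0,0,22],[0,0,0]],[[0,0,10],[0,0,0]]]' && python3 -m creep '[[[0,0,4],[0,0,0]],[[0,0,2],[0,0,0]],[[0,0,0],[0,0,0]],[[0,0,0],[0,0,0]]]'
```

```text
clock: 50.08
eef_pos: [0.4115, -0.2906, 0.0847]
tool_rot: [1.0, -0.0, -0.002, -0.001]
ft_force: [0.2, 0.7, -2.2]
grip_width: 0.0627
grasp_force: 66.0
clock: 50.58
eef_pos: [0.413, -0.2916, 0.0818]
tool_rot: [1.0, -0.0, 0.001, 0.0]
ft_force: [-0.7, -0.2, -2.9]
grip_width: 0.0624
grasp_force: 65.9
```

```bash
python3 -m creep '[[[0,0,1.5],[0,0,0]],[[0,0,1],[0,0,0]],[[0,0,0],[0,0,0]]]' && python3 -m creep '[[[0,0,0.8],[0,0,0]],[[0,0,0],[0,0,0]]]'
```

```text
clock: 50.95
eef_pos: [0.4127, -0.2913, 0.079]
tool_rot: [1.0, -0.0, 0.0, 0.0]
ft_force: [-0.7, 0.7, 0.8]
grip_width: 0.0629
grasp_force: 66.3
clock: 51.2
eef_pos: [0.4131, -0.2913, 0.0789]
tool_rot: [1.0, -0.0, 0.001, 0.0]
ft_force: [-1.6, 1.6, 6.5]
grip_width: 0.0631
grasp_force: 66.8
```

Blue has made contact. I release, rise, pull back and check.

```bash
python3 -m creep '[[[0,0,0],[0,0,0]],[[0,0,0],[0,0,0]],[[0,0,0],[0,0,0]],[[0,0,0],[0,0,0]],[[0,0,-15],[0,0,0]],[[0,0,-45],[0,0,0]],[[0,0,-55],[0,0,0]],[[0,0,-40],[0,0,0]],[[-30,0,0],[0,0,0]],[[-40,0,0],[0,0,0]],[[-20,0,0],[0,0,0]],[[0,0,0],[0,0,0]]]' 85
python3 - <<'E'
from h import *
c=vision.camera('top');P=cloud(c);cv2.imwrite('pics/top3.png',c['image'])
def band(name,z0,z1,x,y):
    m=(P[...,2]>z0)&(P[...,2]<z1)&(P[...,0]>x[0])&(P[...,0]<x[1])&(P[...,1]>y[0])&(P[...,1]<y[1])
    Q=P[m]
    if len(Q): print(name,len(Q),np.round((Q.min(0)+Q.max(0))/2,4),np.round(np.ptp(Q,axis=0),3))
band('blue',.137,.15,(.38,.45),(-.34,-.25));band('black',.122,.136,(.44,.51),(-.4,-.3));band('red',.102,.116,(.44,.51),(-.26,-.18));band('small',.085,.12,(.4,.5),(.25,.35))
E
```

```text
clock: 52.7
eef_pos: [0.3218, -0.2914, 0.2337]
tool_rot: [1.0, -0.001, 0.001, 0.0]
ft_force: [0.4, -0.6, -0.1]
grip_width: 0.0846
grasp_force: 0.0
blue 268 [ 0.4153 -0.2905  0.1419] [0.04  0.041 0.009]
black 213 [ 0.4704 -0.3465  0.1274] [0.034 0.038 0.01 ]
red 193 [ 0.4684 -0.2322  0.1072] [0.035 0.035 0.009]
small 176 [0.4526 0.3014 0.0967] [0.035 0.034 0.023]
```

View pics/top3.png

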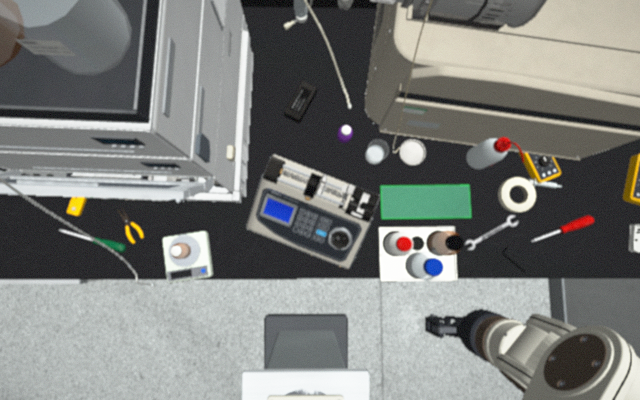

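All three tall bottles are back within about 2 mm: red (402,243), black (455,242), blue (432,268). The small bottle is on the pan at (180,251), the bystanders have not moved and the arm is clear.

```bash
python3 -c "
from h import *
print(workorder.job_done())"
```

```text
the job is handed in; nothing more can be done
None
```

The job is done and handed in, though the hand-in returned no verdict: the small bottle stands on the pan, about 3 mm from its measured centre, and all three tall bottles are back on their pads within about 2 mm of where they started.

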